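Break the lid stay and shut the instrument case

TASK

The grey instrument case on the bench is propped open by a folding steel stay that is locked just past straight. Press the stay's knee joint down from above so that it breaks and stays bent, then lower the lid fully shut, gently, without slamming it.

Things in the scene. Friction and masses are not known exactly. Their poses are not given: they have to be found in the camera images.
- case: Open-topped grey case, fixed: 140 mm along x, 200 along y, 120 high, walls 6. Origin: centre of underside, z up. Lid hinge along x at y=-100, z=120 mm; front is +y. Folding stay inside near the -x end, in the plane x=-52 mm: two steel straps 13 mm wide, 91 mm between pins, from a case pin (y=+55, z=106 mm) via the knuckle to a lid pin 95 mm from the hinge.
- lid_panel (a joint): Lid angle, rad: 0 open (upright over the case's -y wall), 1.571 shut. Panel 146 x 204 mm, free edge 204 mm from the hinge; outer face 11 mm outside the hinge axis (open: looks to -y; shut: on top, 131 mm above the bench). Stiff hinge (0.5 N m): stays where left, so push it all the way down on the outer face, 2 to 6 N near the free edge. Cannot shut while the stay is locked.
- stay_knee (a joint): Bend of the stay's knee, rad: 0 locked (0.2 past straight, knuckle raised, against a stop), 0.2 dead straight, larger when broken; about 2.7 with the lid shut. Friction keeps it as it is left. Pressing the knuckle down 3 to 4 cm takes it to 0.5 or more. A shelf 0.5 m above the bench overhangs the far (+x) end of the case: keep the gripper over the lid's middle or its near (-x) half.
- knuckle (a point): Centre of the knee's round steel knuckle, a barrel 20 mm in diameter, 22 mm long along the case's x. Locked: 168 mm above the bench (48 above the rim), 88 mm toward the front from the hinge line. Pressed, it goes down and toward the hinge (-y), turning about the case pin, and folds down into the case.

How it is judged:
On the way:
1. the stay's knee is broken: bent downward past straight while the lid still stands well open (value of joint stay_knee above 0.35 rad and value of joint lid_panel below 1.2 rad), for 0.2 s.
At the end, for the whole second after the job is handed in: The lid is shut to within 0.07 rad (about 14 mm at its free edge), with the stay folded inside the case (value of joint each of lid_panel, stay_knee above 1.5 rad); the robot touches nothing.
It fails at once if the lid is slammed (turns faster than 3 rad/s) (velocity of joint lid_panel above 3 rad/s).
It also fails if it takes over 45 s, if anything falls off the work surface, if the arm or the gripper's body presses on something with over 40 N, if the wrist force passes 120 N, or if a joint passes its speed limit or range.

ROBOT

A 6-joint arm with a two-finger parallel gripper is mounted at the origin on a cart in front of the work surface, level with it; the furniture and walls round the work are solid. World frame = base frame: x ahead of the robot, y to its left, z up, the work surface at z = 0. Lengths are in m, angles in rad, forces in N, time in s.
With the tool pointing down it reaches from about 0.3 to 0.775 m from the base axis. Payload 14.6 kg.
Tool frame: the origin (TCP) lies on the mounting face of the last link; the fingertips stand 199 mm ahead of it and the grasp point (between the pads) lies 180 mm ahead of it; z points along the fingers, y is the line along which they close (so a half turn about z gives the same grasp; the last joint's range is limited). The gripper opens to 94 mm and grips with 3 to 60 N. Pads are 16 mm wide; open, the fingers measure 119 mm over their backs; the gripper's body (75 mm by 177 mm) begins 78 mm behind the grasp point.
Start: joints at [1.175, 0.3, 1.521, -0, 1.321, -0.067], TCP at [0.178, 0.521, 0.405] pointing down, gripper open.
Joint ranges: [-3.03, 3.03], [-0.79, 2.21], [0.23, 2.52], [-1.04, 4.18], [0, 3.07], [-2.55, 2.55]. Speed limits (rad/s): [2.22, 2.22, 2.57, 3.14, 3.14, 3.14].

INTERFACE

Orientations are given as [roll, pitch, yaw] about the fixed x, y, z axes, in that order (R = Rz(yaw) Ry(pitch) Rx(roll)).
In Python, from station import telemetry, cams, workorder, finder gives the robot as it stands.
- The arm moves only by the tool jog_arm, never from a script. Its argument "rows" is a list of rows, each an object with "gripper": the finger opening in m, from 0 to 0.094; "slide": the shift along the tool's x, y, z in m, a list of three; "spin": the turn about the tool's z in rad. In form: [{"gripper": gripper, "slide": [tx, ty, tz], "spin": spin}, ...]. A call has 1 to 8 rows; each row is the pose to reach, as a shift and turn from the pose commanded when the call began, along the tool's axes at that moment; what a row does not reach only later rows make up. A row lasts 1/10 s, in which the tool goes at most 50 mm and 8.59 degrees, less where a joint would pass 70% of its speed; a pose out of reach is approached as far as the arm can. A call with a gripper value outside its range is refused whole. The fingers move at their own pace and stop on an object; "squeeze" is the grip in N (left out, the last holds). Time passes only in rows, so rows that repeat a pose let the fingers close. It gives the time, the measured TCP pose, the force, the opening and the grip force at its end, in the units of the state.
- telemetry.get_obs(): the state, without advancing time (a new reading comes with each control period).
- cams.camera(name): name is "side" or "top"; returns (picture, depth): 480x640x3 uint8, red, green, blue; 480x640 float32, m along the optical axis (not along the pixel's ray), 0 where there is no reading.
- cams.camera_info(name): a dict with "camera_matrix" (3x3 intrinsics, pixels), "k1" (the pictures are not rectified: a ray, as slopes to the right and down, at radius r is drawn at 1 + k1 r^2 times it, then the intrinsics apply), "R" (3x3) and "t" (3): a world point X has camera coordinates R X + t. Camera axes: x right, y down, z forward; pixel columns grow to the right and rows downward; lengths in m; the calibration is good to about 2 mm. A picture is of the moment at which its call begins. camera_info takes no time and is no camera call.
- workorder.hand_in(): hands the job in; it is judged then, once.
Trained networks look in the newest picture that a camera, given by its name, has taken for a name from the list of things; names that differ only in an ending like _2 or _b are one class to them, and where a whole thing is asked for, a point or a joint stands for the part that bears it (a point fixed in the world has none). Each returns a list of dicts, best first, with "confidence" (0 to 1); they miss things now and then, are a little off and sometimes report something else, mostly with a low value. They report only what shows in the picture. A call takes as long as a camera call.
- finder.find_in(target, camera): "point" ([x, y, z] in m, in world coordinates, good to about 4 mm: the middle of the surface that is visible of it).
- finder.masks_of(target, camera): "region" (480x640 bool, what is visible of it).
The state is a dict: "time_s": time; "qpos": joint angles; "joint_vel": joint speeds; "tau": joint torques, N m; "ee_pos": TCP position; "eef_rot": TCP orientation; "force": force on the tool from outside, world axes, zero at the start; "moment": the same for the moment, N m; "grip_width": finger opening in m; "grip_force": force on a finger pad.
Only numpy, scipy, OpenCV 4.12 (cv2) and the standard library are available. Lean on these libraries where they do the work, as an engineer would, in place of code of your own. Each camera call takes 0.05 s, during which the arm holds its last target. There are 200 camera calls.

## Working session

There is one attempt and no reset: what is moved stays moved. The work goes in short steps, Python scripts to look and compute and a tool call to move; the robot and the scene stay as the last step left them, time stands still between calls to the robot, and variables do not carry over. Pictures are saved under pics/ and viewed, at most 10 in all, crops included, and the job is handed in when it is done.

Besides the shell and the picture viewer there is one more tool, called as name(argument=value, ...) on one line, values as JSON. jog_arm: Moves the arm, as the interface text tells. Its arguments: {"type":"object","properties":{"rows":{"type":"array","items":{"type":"object","properties":{"gripper":{"type":"number"},"slide":{"type":"array","items":{"type":"number"}},"spin":{"type":"number"}}}},"squeeze":{"type":"number"}},"required":["rows"]}

```bash
mkdir -p pics; python3 - <<'E'
from station import telemetry, cams, finder
import cv2,numpy as np
o=telemetry.get_obs(); print(o['time_s'],o['ee_pos'],o['eef_rot'])
ims=[]
for c in ('side','top'):
    p,d=cams.camera(c); ims.append(p)
    i=cams.camera_info(c); print(c,'campos',-np.array(i['R']).T@np.array(i['t']))
    for t in ('knuckle','case','lid_panel'):
        for r in finder.find_in(t,c)[:2]: print(c,t,np.round(r['point'],3),r['confidence'])
im=np.hstack(ims)[:,:,::-1]
cv2.imwrite('pics/a.png',cv2.resize(im,(800,300),interpolation=cv2.INTER_AREA))
E
```

```text
0.0 [0.177603   0.52050656 0.40409494] [-3.14047425e+00 -6.04523577e-05  2.81275249e+00]
side campos [0.41375106 0.45351736 0.78445832]
side knuckle [ 0.459 -0.007  0.172] 0.88
side case [ 0.502 -0.093  0.123] 0.86
side lid_panel [ 0.484 -0.114  0.242] 0.84
top campos [ 0.29071396 -0.11767117  1.04149066]
top knuckle [ 0.46  -0.012  0.176] 0.8
top case [ 0.518 -0.012  0.059] 0.87
top lid_panel [ 0.474 -0.111  0.312] 0.86
```

View pics/a.png

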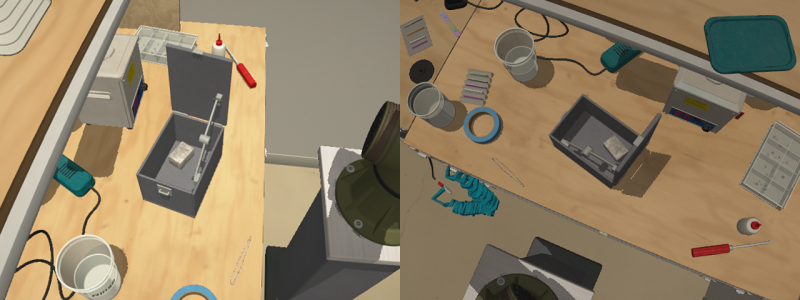

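The pictures show the open case at about side (185,165) and top (605,140). The lid stands on the world -y side, and the stay runs along the case's near end. Next I fit the case pose from the rim height band.

```bash
cat > h.py <<'E'
import numpy as np,cv2
from station import cams
def cloud(c,mask=None):
    p,d=cams.camera(c); return p,d,lift(c,d)
def lift(c,d):
    i=cams.camera_info(c);K=np.array(i['camera_matrix'],float);R=np.array(i['R']);t=np.array(i['t'])
    v,u=np.mgrid[:480,:640].astype(float)
    uv=np.stack([u,v],-1).reshape(-1,1,2)
    n=cv2.undistortPoints(uv,K,np.array([i['k1'],0,0,0,0.])).reshape(480,640,2)
    X=np.dstack([n*d[...,None],d])
    return (X-t)@R
E
python3 - <<'E'
from h import *
from station import finder
P=[]
for c in ('side','top'):
    p,d,X=cloud(c)
    for t in ('case','lid_panel'):
        r=finder.masks_of(t,c)
        if not r: print('none',c,t); continue
        m=cv2.erode(r[0]['region'].astype(np.uint8),np.ones((3,3)))>0
        if t=='case':
            q=X[r[0]['region']&(d>0)]; q=q[(abs(q[:,2]-.12)<.004)]; P.append(q[:,:2])
            rr=cv2.minAreaRect(q[:,:2].astype(np.float32)*1000); print(c,'rim',len(q),rr,cv2.boxPoints(rr).round())
        else:
            q=X[m&(d>0)]; q=q[q[:,2]>.15]; 
            for _ in range(3):
                mu=np.median(q,0) if _==0 else q.mean(0); U,S,V=np.linalg.svd(q-mu,full_matrices=False); n=V[2]; q=q[abs((q-mu)@n)<.006]
            print(c,'lid',len(q),mu,n,q[:,2].min(),q[:,2].max())
            tp=q[q[:,2]>q[:,2].max()-.03]; print('lid x ext',q[:,0].min(),q[:,0].max())
Q=np.vstack(P);rr=cv2.minAreaRect(Q.astype(np.float32)*1000); print('both',rr,cv2.boxPoints(rr).round())
# other obstacles height near case
E
```

```text
side rim 1998 ((512.0784301757812, -14.428703308105469), (205.7096405029297, 141.05723571777344), 75.5607681274414) [[ 418.  -96.]
 [ 555. -132.]
 [ 606.   68.]
 [ 469.  103.]]
side lid 8683 [ 0.4863017  -0.11070644  0.24981777] [ 2.51296654e-01  9.67909730e-01 -8.63335554e-04] 0.15011884364767455 0.3291953401313959
lid x ext 0.4166463368230811 0.5559015016108502
top rim 1307 ((511.4355773925781, -15.414596557617188), (209.4353790283203, 143.034912109375), 75.93158721923828) [[ 417. -100.]
 [ 555. -134.]
 [ 606.   69.]
 [ 468.  104.]]
top lid 1565 [ 0.47575971 -0.11444709  0.28789761] [-0.26155779 -0.96466843  0.03165966] 0.15053464592883833 0.3309774034189278
lid x ext 0.41637237839784974 0.5553898827549477
both ((511.4355773925781, -15.414596557617188), (209.4353790283203, 143.034912109375), 75.93158721923828) [[ 417. -100.]
 [ 555. -134.]
 [ 606.   69.]
 [ 468.  104.]]
```

Fit result: case centre ≈ (0.512, -0.011), ey = (0.2515, 0.968), and the knuckle computes to (0.459, -0.0095). That agrees with the network, so I move above the knuckle with the fingers shut and the closing line along the case's x.

jog_arm(rows=[{"gripper": 0, "slide": [-0.035, -0.033, -0.02], "spin": 0.13}, {"gripper": 0, "slide": [-0.07, -0.066, -0.02], "spin": 0.25}, {"gripper": 0, "slide": [-0.105, -0.099, -0.02], "spin": 0.38}, {"gripper": 0, "slide": [-0.14, -0.131, -0.02], "spin": 0.5}, {"gripper": 0, "slide": [-0.175, -0.164, -0.02], "spin": 0.63}, {"gripper": 0, "slide": [-0.21, -0.197, -0.02], "spin": 0.75}, {"gripper": 0, "slide": [-0.245, -0.23, -0.02], "spin": 0.88}, {"gripper": 0, "slide": [-0.28, -0.263, -0.02], "spin": 1.0}])

```text
time_s: 1.5
ee_pos: [0.358, 0.1793, 0.425]
eef_rot: [3.141, -0.0, 1.808]
force: [1.5, 0.6, 1.0]
grip_width: 0.0335
grip_force: 0.0
```

```bash
cat >> h.py <<'E'
from scipy.spatial.transform import Rotation as Ro
C=np.array([.512,-.011,0]);A=np.array([[.968,-.2515,0],[.2515,.968,0],[0,0,1]]) # rows: case axes
YAW=1.317
def go(cx,cy,ztip):
    "tool slide and spin to bring fingertips to case coords"
    from station import telemetry
    o=telemetry.get_obs(); R=Ro.from_euler('xyz',o['eef_rot']).as_matrix()
    w=C+A.T@np.array([cx,cy,0]); w[2]=ztip+.199
    s=R.T@(w-o['ee_pos']); sp=(o['eef_rot'][2]-YAW+np.pi)%(2*np.pi)-np.pi
    tip=A@(o['ee_pos']+R[:,2]*.199-C)
    print(round(o['time_s'],2),'tip case',tip.round(3),'F case',(A@o['force']).round(1),'slide',s.round(4),'spin',round(sp,3),'q',o['qpos'].round(2))
E
python3 - <<'E'
from h import *
go(-.052,-.012,.215)
for c in ('top','side'):
    p,d,X=cloud(c); q=X-C; Y=q@A.T
    m=(d>0)&(Y[...,1]<-.13)&(Y[...,1]>-.3)&(abs(Y[...,0])<.16)&(X[...,2]>.06); print(c,m.sum(), Y[m].min(0),Y[m].max(0)) if m.any() else 0
E
```

```text
1.5 tip case [-0.197  0.146  0.226] F case [1.3 1.  1. ] slide [-0.2072  0.0535  0.011 ] spin 0.491 q [ 0.37 -0.06  1.88 -0.    1.32  0.14]
top 4564 [ 0.11885338 -0.27549324  0.45685794] [ 0.15999441 -0.13001325  0.51175159]
```

jog_arm(rows=[{"gripper": 0, "slide": [-0.041, 0.011, 0.002], "spin": 0.12}, {"gripper": 0, "slide": [-0.083, 0.021, 0.004], "spin": 0.25}, {"gripper": 0, "slide": [-0.124, 0.032, 0.006], "spin": 0.37}, {"gripper": 0, "slide": [-0.166, 0.043, 0.008], "spin": 0.49}, {"gripper": 0, "slide": [-0.207, 0.0535, 0.011], "spin": 0.491}, {"gripper": 0, "slide": [-0.207, 0.0535, 0.011], "spin": 0.491}, {"gripper": 0, "slide": [-0.207, 0.0535, 0.011], "spin": 0.491}])

```text
time_s: 2.3
ee_pos: [0.4593, -0.0069, 0.4134]
eef_rot: [-3.141, -0.0, 1.321]
force: [0.6, 1.1, -0.3]
grip_width: 0.0004
grip_force: 0.0
```

```bash
python3 - <<'E'
from h import *
from station import finder
p,d=cams.camera('side'); cv2.imwrite('pics/b.png',p[100:400,200:500,::-1])
print([(A@(np.array(r['point'])-C)).round(3) for r in finder.find_in('knuckle','side')[:1]])
go(-.052,-.012,.180)
E
```

```text
[array([-0.048, -0.003,  0.166])]
2.4 tip case [-0.053 -0.008  0.215] F case [ 1.4 -0.2 -0.4] slide [-0.0036  0.0006  0.0347] spin 0.006 q [-0.09  0.09  1.75  0.    1.3   0.15]
```

View pics/b.png

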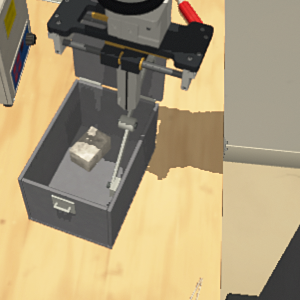

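jog_arm(rows=[{"gripper": 0, "slide": [-0.003, 0, 0.02], "spin": 0}, {"gripper": 0, "slide": [-0.003, 0, 0.035], "spin": 0}, {"gripper": 0, "slide": [-0.007, 0, 0.043], "spin": 0}, {"gripper": 0, "slide": [-0.011, 0, 0.05], "spin": 0}, {"gripper": 0, "slide": [-0.015, 0, 0.057], "spin": 0}, {"gripper": 0, "slide": [-0.018, 0, 0.064], "spin": 0}, {"gripper": 0, "slide": [-0.02, 0, 0.07], "spin": 0}, {"gripper": 0, "slide": [-0.02, 0, 0.07], "spin": 0}])

```text
time_s: 3.2
ee_pos: [0.454, -0.0247, 0.3432]
eef_rot: [-3.14, -0.005, 1.322]
force: [-0.6, 21.9, -2.9]
grip_width: 0.0004
grip_force: 9.3
```

```bash
python3 - <<'E'
from h import *
from station import finder
p,d=cams.camera('side'); cv2.imwrite('pics/c.png',p[100:400,200:500,::-1])
for t in ('knuckle','lid_panel'):print([(A@(np.array(r['point'])-C)).round(3) for r in finder.find_in(t,'side')[:1]])
go(-.052,-.012,.360)
E
```

```text
[array([-0.054,  0.005,  0.122])]
[array([ 0.044, -0.084,  0.27 ])]
3.35 tip case [-0.053 -0.027  0.144] F case [-5.3 21.2 -3.1] slide [ 0.0168  0.0003 -0.2155] spin 0.006 q [-0.14  0.15  1.85  0.01  1.14  0.11]
```

View pics/c.png

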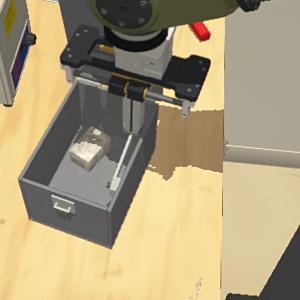

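The knuckle is down, but there is about 21 N sideways on the tool. I back off upward and toward the front, then look.

jog_arm(rows=[{"gripper": 0, "slide": [0.008, 0, -0.005], "spin": 0}, {"gripper": 0, "slide": [0.02, 0, -0.03], "spin": 0}, {"gripper": 0, "slide": [0.035, 0, -0.07], "spin": 0}, {"gripper": 0, "slide": [0.05, 0, -0.11], "spin": 0}, {"gripper": 0, "slide": [0.06, 0, -0.15], "spin": 0}, {"gripper": 0, "slide": [0.06, 0, -0.19], "spin": 0}, {"gripper": 0, "slide": [0.06, 0, -0.23], "spin": 0}, {"gripper": 0, "slide": [0.06, 0, -0.23], "spin": 0}])

```text
time_s: 4.15
ee_pos: [0.4681, 0.0321, 0.5791]
eef_rot: [3.133, -0.002, 1.322]
force: [-0.2, -0.2, -0.2]
grip_width: 0.0001
grip_force: 0.0
```

```bash
python3 - <<'E'
from h import *
from station import finder
p,d,X=cloud('side'); cv2.imwrite('pics/d.png',p[100:400,200:500,::-1])
for t in ('knuckle','lid_panel'):print([(A@(np.array(r['point'])-C)).round(3) for r in finder.find_in(t,'side')[:1]])
m=cv2.erode(finder.masks_of('lid_panel','side')[0]['region'].astype(np.uint8),np.ones((5,5)))>0
Y=((X-C)@A.T)[m&(d>0)];Y=Y[Y[:,2]>.15]
f=np.polyfit(Y[:,2]-.12,Y[:,1],1);Y=Y[abs(np.polyval(f,Y[:,2]-.12)-Y[:,1])<.01];f=np.polyfit(Y[:,2]-.12,Y[:,1],1);print('lid lean',np.arctan(f[0]),f,Y[:,2].max())
go(-.052,-.150,.360)
E
```

```text
[array([-0.049, -0.028,  0.135])]
[array([-0.051, -0.03 ,  0.139])]
lid lean 0.14730341751134632 [ 0.14837816 -0.10317027] 0.32456355761596745
4.35 tip case [-0.053  0.031  0.374] F case [-0.3  0.7 -0.4] slide [-0.1807 -0.0007  0.0136] spin 0.005 q [-0.01  0.05  1.44 -0.    1.66  0.24]
```

View pics/d.png

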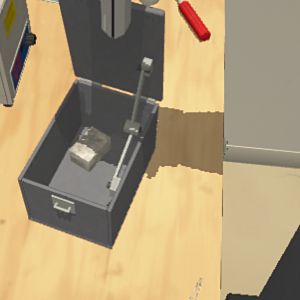

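The picture shows the knuckle down at crop (132,128) and the lid leaning about 0.15 rad, so the knee is broken. Next I go over the lid and down behind it.

jog_arm(rows=[{"gripper": 0, "slide": [-0.045, 0, 0], "spin": 0}, {"gripper": 0, "slide": [-0.09, 0, 0], "spin": 0}, {"gripper": 0, "slide": [-0.135, 0, 0], "spin": 0}, {"gripper": 0, "slide": [-0.18, 0, 0], "spin": 0}, {"gripper": 0, "slide": [-0.18, 0, 0.015], "spin": 0}, {"gripper": 0, "slide": [-0.18, 0, 0.05], "spin": 0}, {"gripper": 0, "slide": [-0.18, 0, 0.09], "spin": 0}, {"gripper": 0, "slide": [-0.18, 0, 0.09], "spin": 0}])

```text
time_s: 5.15
ee_pos: [0.4244, -0.1427, 0.4787]
eef_rot: [-3.133, -0.001, 1.322]
force: [-0.5, 0.4, 0.1]
grip_width: 0.0006
grip_force: 0.0
```

```bash
python3 - <<'E'
from h import *
go(-.052,-.097,.285)
# tip centre path: outer face contact of tip front bottom corner (tip y+8) at r
for th in np.arange(.15,1.6,.1):
    r=.165; y=-.1+r*np.sin(th)-.011*np.cos(th); z=.12+r*np.cos(th)+.011*np.sin(th)
    print(th.round(2),'tip y,z',round(y-.008*np.cos(th),3),round(z,3))
E
```

```text
5.15 tip case [-0.053 -0.149  0.28 ] F case [-0.6  0.2  0.1] slide [ 0.0524 -0.0002 -0.0052] spin 0.005 q [-0.41  0.02  1.67 -0.    1.46 -0.16]
0.15 tip y,z -0.094 0.285
0.25 tip y,z -0.078 0.283
0.35 tip y,z -0.061 0.279
0.45 tip y,z -0.045 0.273
0.55 tip y,z -0.03 0.266
0.65 tip y,z -0.015 0.258
0.75 tip y,z -0.001 0.248
0.85 tip y,z 0.011 0.237
0.95 tip y,z 0.023 0.225
1.05 tip y,z 0.034 0.212
1.15 tip y,z 0.043 0.197
1.25 tip y,z 0.051 0.182
1.35 tip y,z 0.057 0.167
1.45 tip y,z 0.062 0.151
1.55 tip y,z 0.065 0.134
```

jog_arm(rows=[{"gripper": 0, "slide": [0.035, 0, -0.005], "spin": 0}, {"gripper": 0, "slide": [0.055, 0, -0.005], "spin": 0}, {"gripper": 0, "slide": [0.071, 0, -0.003], "spin": 0}, {"gripper": 0, "slide": [0.088, 0, 0.001], "spin": 0}, {"gripper": 0, "slide": [0.104, 0, 0.007], "spin": 0}, {"gripper": 0, "slide": [0.119, 0, 0.014], "spin": 0}, {"gripper": 0, "slide": [0.134, 0, 0.022], "spin": 0}, {"gripper": 0, "slide": [0.148, 0, 0.032], "spin": 0}])

```text
time_s: 5.95
ee_pos: [0.4614, 0.0014, 0.453]
eef_rot: [3.14, 0.001, 1.322]
force: [-0.2, -3.8, 0.8]
grip_width: 0.0004
grip_force: 1.2
```

```bash
python3 - <<'E'
from h import *
p,d=cams.camera('side'); cv2.imwrite('pics/e.png',p[100:400,200:500,::-1])
go(-.052,.034,.212)
E
```

```text
6.0 tip case [-0.052  0.     0.252] F case [ 0.3  0.5 -1.2] slide [0.0335 0.0004 0.0403] spin 0.006 q [-0.07  0.07  1.69 -0.    1.39  0.17]
```

View pics/e.png

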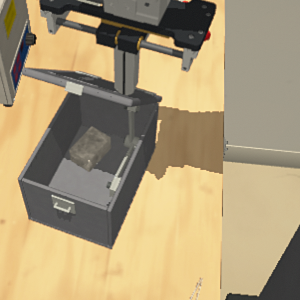

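The lid is following the fingertips, with its free edge at crop (90,85). I continue along the arc.

jog_arm(rows=[{"gripper": 0, "slide": [0.012, 0, 0.011], "spin": 0}, {"gripper": 0, "slide": [0.024, 0, 0.023], "spin": 0}, {"gripper": 0, "slide": [0.035, 0, 0.036], "spin": 0}, {"gripper": 0, "slide": [0.044, 0, 0.051], "spin": 0}, {"gripper": 0, "slide": [0.052, 0, 0.066], "spin": 0}, {"gripper": 0, "slide": [0.058, 0, 0.081], "spin": 0}, {"gripper": 0, "slide": [0.062, 0, 0.093], "spin": 0}, {"gripper": 0, "slide": [0.063, 0, 0.103], "spin": 0}])

```text
time_s: 6.8
ee_pos: [0.4768, 0.0625, 0.3476]
eef_rot: [-3.141, -0.0, 1.322]
force: [0.3, 1.3, 1.7]
grip_width: 0.0003
grip_force: 0.8
```

```bash
python3 - <<'E'
from h import *
p,d=cams.camera('side'); cv2.imwrite('pics/f.png',p[100:400,200:500,::-1])
go(-.052,.065,.131)
E
```

```text
6.85 tip case [-0.053  0.062  0.147] F case [-1.6  0.  -1.7] slide [0.003  0.0008 0.0163] spin 0.005 q [0.05 0.21 1.78 0.   1.16 0.3 ]
```

View pics/f.png

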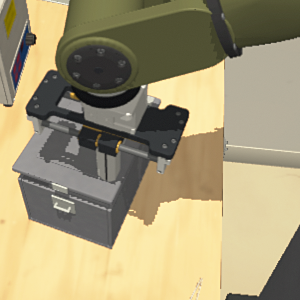

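The lid is almost shut (front edge at crop (60,180)); I press down the last 16 mm slowly.

jog_arm(rows=[{"gripper": 0, "slide": [0.003, 0, 0.006], "spin": 0}, {"gripper": 0, "slide": [0.003, 0, 0.01], "spin": 0}, {"gripper": 0, "slide": [0.003, 0, 0.013], "spin": 0}, {"gripper": 0, "slide": [0.003, 0, 0.015], "spin": 0}, {"gripper": 0, "slide": [0.003, 0, 0.015], "spin": 0}])

```text
time_s: 7.35
ee_pos: [0.4774, 0.0647, 0.3336]
eef_rot: [3.142, 0.0, 1.322]
force: [0.1, -0.0, -0.3]
grip_width: 0.0004
grip_force: 0.0
```

```bash
python3 - <<'E'
from h import *
go(-.052,.065,.131)
E
```

```text
7.35 tip case [-0.052  0.065  0.135] F case [ 0.1 -0.  -0.3] slide [0.0004 0.0005 0.0036] spin 0.005 q [ 0.06  0.22  1.79 -0.    1.13  0.31]
```

jog_arm(rows=[{"gripper": 0, "slide": [0, 0, 0.003], "spin": 0}, {"gripper": 0, "slide": [0, 0, 0.005], "spin": 0}, {"gripper": 0, "slide": [0, 0, 0.005], "spin": 0}])

```text
time_s: 7.65
ee_pos: [0.4775, 0.0648, 0.3301]
eef_rot: [3.14, -0.0, 1.322]
force: [-7.5, -0.5, 19.9]
grip_width: 0.0004
grip_force: 9.7
```

```bash
python3 - <<'E'
from h import *
go(-.052,.065,.131)
p,d,X=cloud('side'); Y=(X-C)@A.T
m=(d>0)&(abs(Y[...,0])<.06)&(abs(Y[...,1])<.09)&(Y[...,2]<.16)&(Y[...,2]>.11)
q=Y[m];f=np.polyfit(q[:,1],q[:,2],1);print(len(q),np.median(q[:,2]),f)
E
```

```text
7.65 tip case [-0.052  0.065  0.131] F case [-7.1 -2.3 19.9] slide [0.0003 0.0004 0.0001] spin 0.005 q [ 0.06  0.23  1.8  -0.    1.12  0.31]
3337 0.1322715453642134 [0.00016799 0.13280024]
```

The lid is seated: its slope is 0.0002, its height is 132 mm, and the stop is felt at 131 mm. I retract.

jog_arm(rows=[{"gripper": 0, "slide": [0, 0, -0.01], "spin": 0}, {"gripper": 0, "slide": [0, 0, -0.04], "spin": 0}, {"gripper": 0, "slide": [0, 0, -0.08], "spin": 0}, {"gripper": 0, "slide": [0, 0, -0.12], "spin": 0}, {"gripper": 0, "slide": [0, 0, -0.15], "spin": 0}, {"gripper": 0, "slide": [0, 0, -0.15], "spin": 0}, {"gripper": 0, "slide": [0, 0, -0.15], "spin": 0}])

```text
time_s: 8.4
ee_pos: [0.4773, 0.0647, 0.4785]
eef_rot: [3.141, -0.0, 1.322]
force: [-0.3, -0.5, -0.3]
grip_width: 0.0004
grip_force: 0.0
```

```bash
python3 - <<'E'
from h import *
from station import workorder
go(-.052,.065,.131)
p,d,X=cloud('side'); Y=(X-C)@A.T
m=(d>0)&(abs(Y[...,0])<.06)&(abs(Y[...,1])<.09)&(Y[...,2]<.16)&(Y[...,2]>.11)
q=Y[m];f=np.polyfit(q[:,1],q[:,2],1);print(len(q),np.median(q[:,2]),f)
if abs(f[0])<.03 and len(q)>1000: print(workorder.hand_in())
E
```

```text
8.4 tip case [-0.053  0.065  0.28 ] F case [-0.1 -0.6 -0.3] slide [0.0005 0.0005 0.1485] spin 0.005 q [ 0.06  0.1   1.59 -0.    1.45  0.31]
7763 0.13250983771593491 [-0.0065529   0.13257481]
the job is handed in; nothing more can be done
None
```

I broke the stay's knee and lowered the lid at about 1 rad/s until it was flat shut (slope under 0.01 rad). With the arm clear, I handed the job in at about 8.5 s; no verdict came back.

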